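# Turn the trolley wheel until its valve points up

## Task

The gas-bottle trolley's wheel turns on the blue bench stand and its tyre is to be pumped up. Gently push the yellow spokes round one after another with the fingertips, without gripping them and keeping off the black tyre, until the red-capped brass valve stem is at the bottom of the wheel and points straight up at the hub. Then take the hand away with the wheel standing still, and leave the can, gauge and spanner where they are.

Things in the scene. Friction and masses are not known exactly. Their poses are not given: they have to be found in the camera images.
- stand: Fixed blue bench stand. Origin on the bench under the wheel's middle. x: along the level axle, from the robot's side through the wheel to the far side; y left as seen from the robot, z up. The upright wheel turns in its y-z plane, axis 190 mm up. Legs and bearing are behind the wheel (x over 50 mm); in front of it there is only the 12 mm thick foot plate.
- wheel (a joint): Turn of the wheel, rad, unlimited. 0 or any multiple of 2 pi: valve stem at the bottom, pointing straight up at the hub. Grows clockwise as seen from the robot (the wheel's top moves to the robot's right, stand -y). The bearing is stiff (0.2 Nm, so about 3 N at 65 mm radius): the wheel stops within a few degrees of where a slow push leaves it.
- hub (a point): Wheel centre on the axle, in the tyre's middle plane, 190 mm above the bench. Turns with the wheel: x along the axle as the stand's x, z along the valve stem from its foot in the rim to the hub. Grey hub of 22 mm radius, reaching 52 mm out towards the robot. White rim 34 mm wide, inner radius 112 mm.
- spoke (a point): Point on one of five yellow round spokes (10 mm thick, 72 degrees apart), at 65 mm radius and 20 mm before the tyre's middle plane. Spokes run from stand x = -30 mm at 18 mm radius to x = -10 mm at 113 mm: near the robot's side, open to fingers tilted down between hub and rim. This spoke is opposite the valve, straight up when the joint is 0; the stem is half-way between two others.
- valve_tip (a point): Free tip of the brass valve stem, 84 mm from the axle (4 mm beyond the tyre's middle plane). The stem is 10 mm thick and 28 mm long with its red cap, fixed in the rim, pointing inwards to the hub.
- tyre: Black tyre around the rim, turning with the wheel: 310 mm outer diameter, 38 mm wide (stand x from -19 to 19 mm), inner radius 117 mm. Origin on the axle in its middle plane. Not to be pushed.
- grease_can: Bystander: upright can with an orange label, 64 mm diameter, 110 mm tall, loose; origin under its base.
- gauge: Bystander: round pressure gauge lying on its back, 72 mm diameter, 24 mm high, with a brass stub, loose; origin under its centre.
- spanner: Bystander: steel spanner lying flat on the bench in front of the stand, loose; origin under its middle.

How it is judged (in metres and radians):
At the end, for the whole second after the job is handed in: The valve stem points straight up to within 0.14 rad (8 degrees), the wheel stands still (under 0.05 rad/s), and the can, gauge and spanner are within 30 mm of where they were (angle between hub's own z axis and vertical below 0.14 rad and velocity of joint wheel between -0.05 and 0.05 rad/s and distance of each of grease_can, gauge, spanner from where it was at the start of the episode below 0.03 m); the robot touches nothing.
It fails at once if a bystander is lifted, carried or pushed more than 30 mm (distance of any of grease_can, gauge, spanner from where it was at the start of the episode above 0.03 m).
It fails at once if the wheel is gripped or pushed hard (over 36 N from the fingers) (contact force between the fingers and wheel above 36 N).
It fails at once if the tyre is pushed (over 8 N from any part of the robot) (contact force between any of the fingers, the arm and tyre above 8 N).
It fails at once if the wheel is flung round (over 5 rad/s) (velocity of joint wheel above 5 rad/s or velocity of joint wheel below -5 rad/s).
It also fails if it takes over 58 s, if anything falls off the work surface, if the arm or the gripper's body presses on something with over 40 N, if the wrist force passes 120 N, or if a joint passes its speed limit or range.

## Robot

A 6-joint arm with a two-finger parallel gripper is mounted at the origin on the work surface. World frame = base frame: x ahead of the robot, y to its left, z up, the work surface at z = 0. Lengths are in mm, angles in degrees, forces in N, time in s.
With the tool pointing down it reaches from about 300 to 850 mm from the base axis. Payload 4.2 kg.
Tool frame: the origin (TCP) lies on the centre line of the jaws, within the pads' length; the fingertips stand env.nose_length ahead of it and the grasp point (between the pads) lies 2 mm behind it (env.nose_length is the distance from the TCP to the fingertips, in mm); z points along the fingers, y is the direction in which the jaws open and shut (so a half turn about z gives the same grasp; the last joint's range is limited). The gripper opens to 91 mm and grips with 3 to 60 N. Pads are 32 mm wide; open, the fingers measure 118 mm over their backs; the gripper's body (76 mm by 178 mm) begins 60 mm behind the grasp point.
Start: joints at [69.213, 18.312, 89.639, -0, 72.044, -1.146], TCP at [193.275, 541.559, 230.976] pointing down, gripper open.
Joint ranges: [-177.97, 177.97], [-48.28, 115.42], [12.27, 149.76], [-77.06, 257.06], [2.81, 150.46], [-146.56, 146.56]. Speed limits (degrees/s): [147.25, 147.25, 180, 180, 180, 180].

## Interface

Orientations are given as [roll, pitch, yaw] about the fixed x, y, z axes, in that order (R = Rz(yaw) Ry(pitch) Rx(roll)).
In Python, from workcell import env gives the robot as it stands. The module is installed in compiled form; this text tells all that it offers.
- The arm moves only by the tool jog_arm, never from a script. Its argument "deltas" is a list that holds one entry, the list of rows, each a list of 5 numbers: the shift along the tool's x, y, z in m, then the turn about the tool's z in degrees, then the finger opening in m, from 0 to 0.0912. A call has 1 to 20 rows; each row is the pose to reach, as a shift and turn from the pose commanded when the call began, along the tool's axes at that moment; what a row does not reach only later rows make up. A row lasts 1/12 s, in which the tool goes at most 41.7 mm and 7.16 degrees, less where a joint would pass 70% of its speed; a pose out of reach is approached as far as the arm can. A call with a gripper value outside its range is refused whole. The fingers move at their own pace and stop on an object; "grip_force" is the grip in N (left out, the last holds). Time passes only in rows, so rows that repeat a pose let the fingers close. It gives the time, the measured TCP pose, the force and the opening at its end, in the units of the state.
- env.state(): the state, without advancing time (a new reading comes with each control period).
- env.grab_frame(name): name is "scene" or "top" or "wrist"; returns the picture (400x640x3 uint8, red, green, blue); there is no depth.
- env.camera_params(name): a dict with "fx", "fy", "cx", "cy" (pixels), "xyz" and "orientation" of the camera in the world. Camera axes: x right, y down, z forward; pixel columns grow to the right and rows downward; lengths in mm; the calibration is good to about 2 mm. A picture is of the moment at which its call begins: read the wrist's pose just before it. camera_params takes no time and is no camera call; for the wrist camera it gives the pose at the moment of the call.
- env.job_done(): hands the job in, once; it reports no verdict.
Trained networks look in the newest picture that a camera, given by its name, has taken for a name from the list of things; names that differ only in an ending like _2 or _b are one class to them, and where a whole thing is asked for, a point or a joint stands for the part that bears it (a point fixed in the world has none). Each returns a list of dicts, best first, with "conf" (0 to 1); they miss things now and then, are a little off and sometimes report something else, mostly with a low value. They report only what shows in the picture. A call takes as long as a camera call.
- env.look_for(camera, label): "xyz" ([x, y, z] in mm, in world coordinates, good to about 4 mm: the middle of the surface that is visible of it).
The state is a dict: "time_s": time; "qpos": joint angles; "qvel": joint speeds; "effort": joint torques, N m; "ee_pos": TCP position; "ee_rot": TCP orientation; "force": force on the tool from outside, world axes, zero at the start; "torque": the same for the moment, N m; "gripper_width": finger opening in mm.
Only numpy, scipy, OpenCV 4.12 (cv2) and the standard library are available. Lean on these libraries where they do the work, as an engineer would, in place of code of your own. Each camera call takes 0.05 s, during which the arm holds its last target.

## Working session

There is one attempt and no reset: what is moved stays moved. The work goes in short steps, Python scripts to look and compute and a tool call to move; the robot and the scene stay as the last step left them, time stands still between calls to the robot, and variables do not carry over. Pictures are saved under pics/ and viewed, and the job is handed in when it is done.

Besides the shell and the picture viewer there is one more tool, called after ">>>" in YAML: its name, and indented under it one key for each argument. jog_arm: Moves the arm, as the interface text tells. Its arguments: {"type":"object","properties":{"deltas":{"type":"array"},"grip_force":{"type":"number"}},"required":["deltas"]}

```bash
mkdir -p pics; python3 - <<'E'
from workcell import env
import cv2
s=env.state();print(s['time_s'],s['ee_pos'],s['ee_rot'],s['gripper_width'],env.nose_length)
for c in ['scene','top','wrist']:
    im=env.grab_frame(c);cv2.imwrite(f'pics/{c}0.png',im[:,:,::-1]);print(c,env.camera_params(c))
for c,l in [('scene','hub'),('scene','valve_tip'),('scene','spoke'),('scene','stand'),('top','hub'),('top','stand'),('top','tyre'),('scene','tyre')]:
    print(c,l,env.look_for(c,l))
print(env.state()['time_s'])
E
```

```text
0.0 [193.10177434 541.08518604 230.12420011] [-1.79896219e+02 -6.09812999e-04  1.60359250e+02] 91.15820118049615 17.0
scene {'fx': 377.6934314709972, 'fy': 377.6934314709972, 'cx': 317.5711330233289, 'cy': 199.68882970529063, 'xyz': array([446.82673539, 523.83642128, 935.88964062]), 'orientation': array([-146.4508141 ,    0.28238135, -164.42362684])}
top {'fx': 419.4907639983591, 'fy': 419.4907639983591, 'cx': 329.3104814756337, 'cy': 200.3205137038173, 'xyz': array([ 477.04830103,   13.98919101, 1215.54153752]), 'orientation': array([-174.39797854,    1.18567214,  -90.9306461 ])}
wrist {'fx': 289.05641844570016, 'fy': 289.05641844570016, 'cx': 320.74081739123585, 'cy': 201.83641441257564, 'xyz': array([126.6651931 , 564.18582361, 383.52489878]), 'orientation': array([ 1.65575905e+02, -1.24045014e-02,  7.03167265e+01])}
scene hub [{'xyz': [629.5, 88.6, 250.4], 'conf': 0.72}]
scene valve_tip [{'xyz': [626.1, 93.7, 251.2], 'conf': 0.94}]
scene spoke [{'xyz': [622.6, 93.2, 248.7], 'conf': 0.83}]
scene stand [{'xyz': [634.2, 97.0, 164.9], 'conf': 0.95}]
top hub [{'xyz': [626.6, 54.1, 293.3], 'conf': 0.67}]
top stand [{'xyz': [640.5, 49.1, 166.3], 'conf': 0.67}]
top tyre [{'xyz': [628.9, 49.4, 318.0], 'conf': 0.73}]
scene tyre [{'xyz': [630.1, 124.3, 303.4], 'conf': 0.6}, {'xyz': [635.9, 99.4, 165.9], 'conf': 0.52}]
0.55
```

View pics/scene0.png

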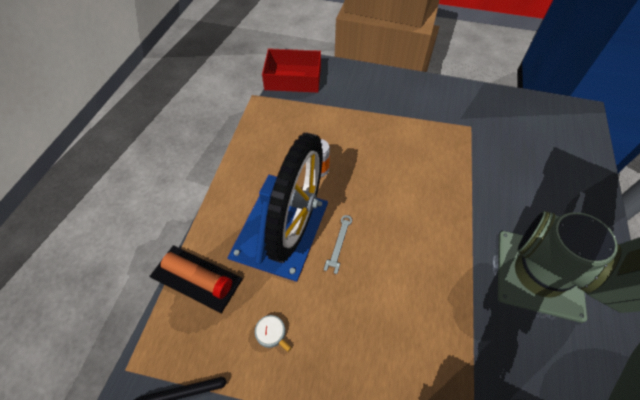

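View pics/top0.png

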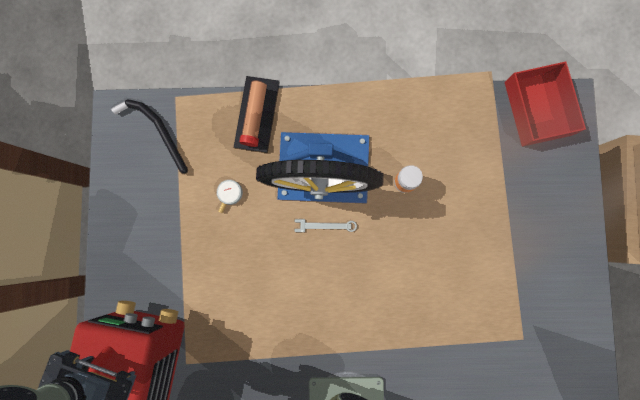

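View pics/wrist0.png

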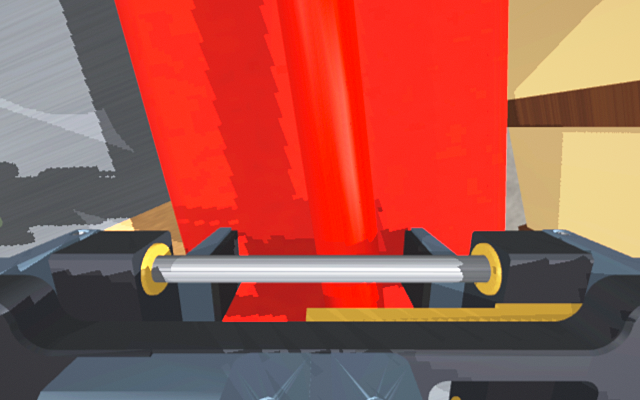

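The scene view shows the wheel around pixel (297,200), edge-on-ish, with the spanner in front, the gauge at (270,330) and the can behind the wheel. I'll zoom in.

```bash
python3 - <<'E'
import cv2,numpy as np
a=cv2.imread('pics/scene0.png')[120:270,220:370];b=cv2.imread('pics/top0.png')[120:245,240:440]
cv2.imwrite('pics/sz0.png',cv2.resize(a,(600,600),interpolation=cv2.INTER_CUBIC))
cv2.imwrite('pics/tz0.png',cv2.resize(b,(800,500),interpolation=cv2.INTER_CUBIC))
E
```

```text
(no output)
```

View pics/sz0.png

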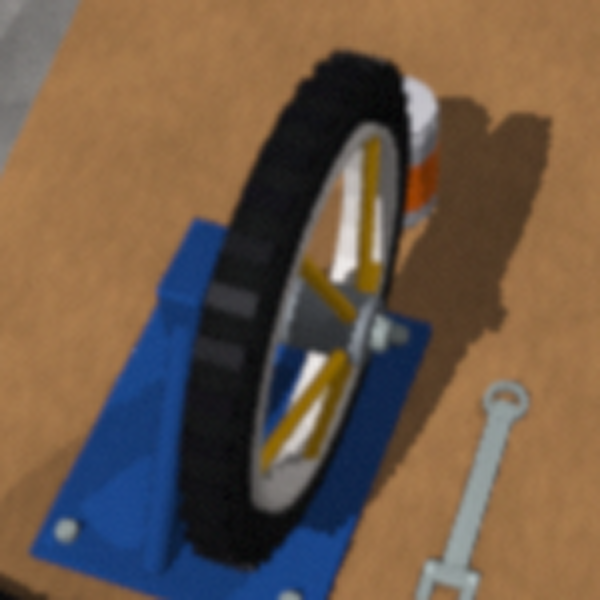

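View pics/tz0.png

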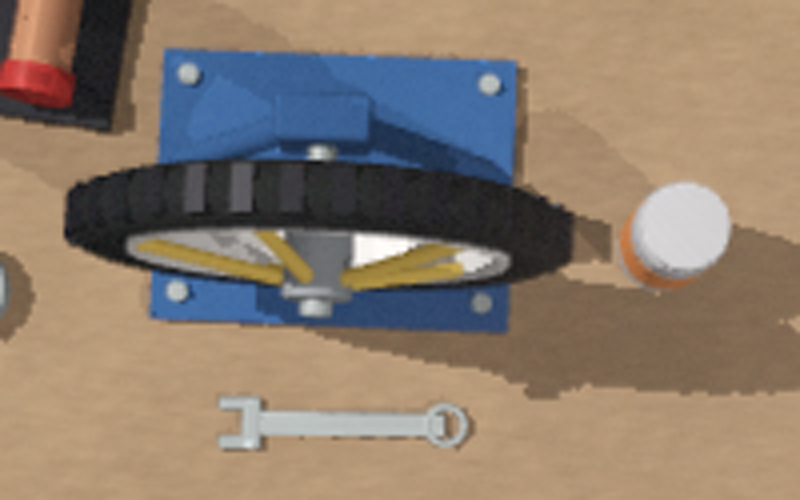

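```bash
cat > h.py <<'E'
from workcell import env
import numpy as np, cv2
from scipy.spatial.transform import Rotation as R
from scipy.optimize import least_squares
def proj(P,c):
    M=R.from_euler('xyz',c['orientation'],degrees=True).as_matrix()
    q=(np.atleast_2d(P)-c['xyz'])@M
    return np.c_[c['fx']*q[:,0]/q[:,2]+c['cx'],c['fy']*q[:,1]/q[:,2]+c['cy']]
def ray(uv,c):
    M=R.from_euler('xyz',c['orientation'],degrees=True).as_matrix()
    return M@np.array([(uv[0]-c['cx'])/c['fx'],(uv[1]-c['cy'])/c['fy'],1])
def onplane(uv,c,z):
    d=ray(uv,c);return c['xyz']+d*(z-c['xyz'][2])/d[2]
def st(P,p): # stand->world p=x,y,yawdeg
    return np.atleast_2d(P)@R.from_euler('z',p[2],degrees=True).as_matrix().T+[p[0],p[1],0]
def spoke(phi,r):
    return np.c_[-30+20*(r-18)/95.,-r*np.sin(phi),190+r*np.cos(phi)]
def circ(x,r):
    a=np.linspace(0,2*np.pi,73);return np.c_[0*a+x,-r*np.sin(a),190+r*np.cos(a)]
def overlay(name,c,img,p,th,box,s):
    im=cv2.resize(img[box[0]:box[1],box[2]:box[3]],None,fx=s,fy=s,interpolation=cv2.INTER_CUBIC)
    def pl(P,col):
        q=(proj(st(P,p),c)-[box[2],box[0]]+.5)*s
        cv2.polylines(im,[np.round(q).astype(int)],False,col,1)
    pl(circ(-17,112),(0,255,0));pl(circ(-10,155),(0,0,255));pl(circ(-52,6),(255,0,255))
    for k in range(5):
        pl(spoke(th+k*2*np.pi/5,np.array([20,112.])),(255,255,0) if k else (255,0,255))
    v=th+np.pi
    pl(np.array([[4,-r*np.sin(v),190+r*np.cos(v)] for r in (84,112)]),(0,0,255))
    cv2.imwrite(name,im)
E
cat > f.py <<'E'
from h import *
cs=env.camera_params('scene');ct=env.camera_params('top')
S=lambda x,y:np.array([x/4+220-.5,y/4+120-.5]); T=lambda x,y:np.array([x/4+240-.5,y/4+120-.5])
a=onplane(T(150,318),ct,12);b=onplane(T(507,330),ct,12);d=onplane(T(165,48),ct,12);e=onplane(T(517,62),ct,12)
print(a,b,d,e,'center',(a+b+d+e)/4)
print('yaw',np.degrees(np.arctan2(*( (a-b)[:2]*[-1,1]))))
sp=[(S(370,285),S(373,140)),(S(352,317),S(305,265)),(S(345,355),S(265,465))]
def res(q):
    p=q[:3];th=q[3];r=[]
    # hub tip
    r+=list((proj(st([[-52,0,190]],p),ct)[0]-T(314,306)))
    r+=list((proj(st([[-52,0,190]],p),cs)[0]-S(400,333)))
    # spokes lines in scene
    for k,(i,o) in zip((0,-1,-2),sp):
        P=proj(st(spoke(th+k*2*np.pi/5,np.array([20,112.])),p),cs)
        u=P[1]-P[0];n=np.array([-u[1],u[0]])/np.linalg.norm(u)
        r+=[n@(i-P[0]),n@(o-P[0])]
    r+=[(p[2]-yaw)*.5]
    return r
yaw=float(np.degrees(np.arctan2(*( (a-b)[:2]*[-1,1]))))
best=None
for t0 in np.radians([-70,-50,-30,-10,0,20,40]):
  for x0 in [620]:
    s=least_squares(res,[x0,45,yaw,t0],x_scale=[10,10,3,.1])
    if best is None or s.cost<best.cost: best=s
p=best.x;print(p,np.degrees(p[3]),best.cost,np.round(best.fun,2))
overlay('pics/os.png',cs,cv2.imread('pics/scene0.png'),p[:3],p[3],(120,270,220,370),4)
overlay('pics/ot.png',ct,cv2.imread('pics/top0.png'),p[:3],p[3],(120,245,240,440),4)
E
python3 f.py
```

```text
[602.11484238 188.19583834  12.        ] [588.71699381 -69.22529342  12.        ] [801.24432865 176.34534288  12.        ] [785.18822304 -81.39989812  12.        ] center [694.31609697  53.47899742  12.        ]
yaw -2.9793520088987706
[632.40317175  55.78129391  -2.92909631   0.95069914] 54.47104841448887 9.803198697546971 [ 1.19  3.5  -1.97  0.63  1.2  -0.02 -0.22  0.08 -0.39 -0.18  0.03]
```

View pics/os.png

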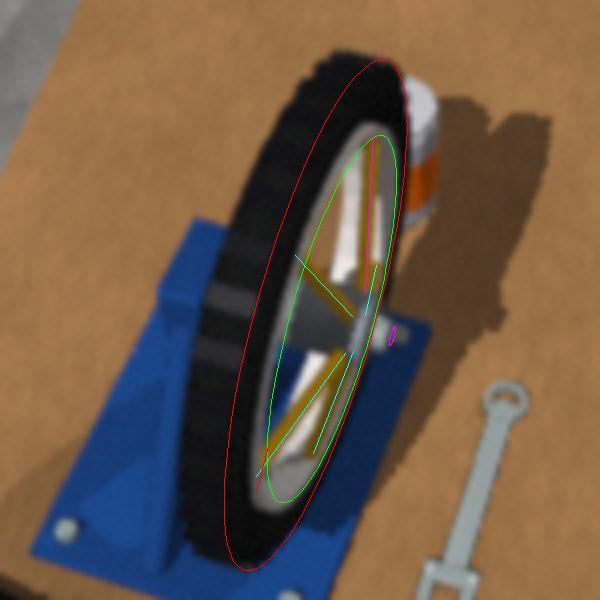

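View pics/ot.png

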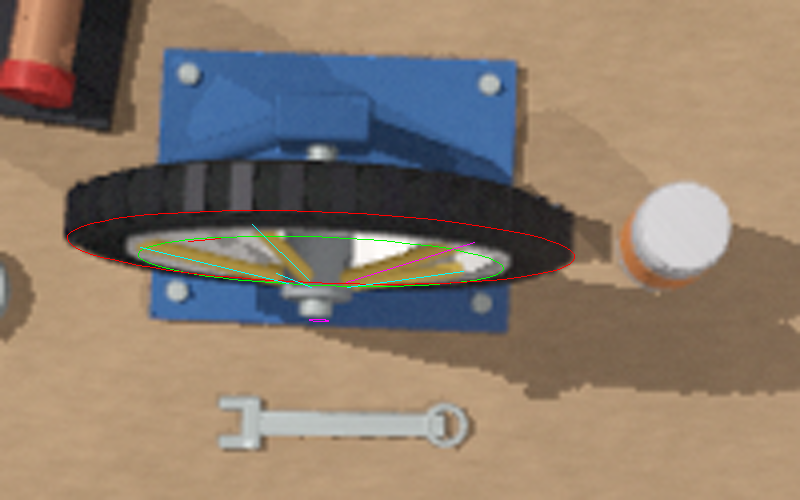

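The overlay agrees with the spokes to within a few pixels (joint about 54° modulo 72°), and the valve isn't visible yet. I'll lift clear of the compressor and move out towards the wheel.

>>> jog_arm:
  deltas:
    - [[0,0,-0.04,0,0.0],[0,0,-0.08,0,0.0],[0,0,-0.12,0,0.0],[0,0,-0.16,0,0.0],[0,0,-0.2,0,0.0],[0,0,-0.24,0,0.0],[-0.04,0.01,-0.26,0,0.0],[-0.08,0.02,-0.26,0,0.0],[-0.12,0.03,-0.26,0,0.0],[-0.16,0.04,-0.26,0,0.0],[-0.2,0.05,-0.26,0,0.0],[-0.24,0.06,-0.26,0,0.0],[-0.28,0.07,-0.26,0,0.0],[-0.32,0.08,-0.26,0,0.0],[-0.36,0.09,-0.26,0,0.0],[-0.39,0.1,-0.26,0,0.0]]

```text
time_s: 1.88
ee_pos: [584.5, 492.1, 465.5]
ee_rot: [-179.9, -0.1, 160.2]
force: [1.6, 1.4, -1.5]
gripper_width: 0.6
```

>>> jog_arm:
  deltas:
    - [[-0.04,0,-0.03,0,0.0],[-0.08,0,-0.06,0,0.0],[-0.12,0,-0.09,0,0.0],[-0.16,0,-0.12,0,0.0],[-0.2,0,-0.15,0,0.0],[-0.2,0,-0.15,0,0.0],[-0.2,0,-0.15,0,0.0]]

```text
time_s: 2.47
ee_pos: [640.8, 385.6, 501.6]
ee_rot: [178.0, 1.5, 160.3]
force: [-0.9, -0.1, -0.4]
gripper_width: 0.4
```

```bash
python3 -c "
from workcell import env
print(env.state())"
```

```text
{'time_s': 2.4667, 'qpos': array([ 30.07262842,  40.67800295,  12.32520538,   0.23330553,
       124.51431373, -40.13208958]), 'qvel': array([-8.18442563, -1.04819467,  0.15787548,  0.66995997,  0.71824079,
       -8.45252705]), 'effort': array([ 5.18569294e-01, -5.80954349e+01, -2.09002197e+01,  1.17260651e-02,
       -1.11046024e-01,  9.62012331e-02]), 'ee_pos': array([640.79801105, 385.57301592, 501.56257673]), 'ee_rot': array([177.98125265,   1.4574179 , 160.31539793]), 'force': array([-0.85203284, -0.13864668, -0.41997712]), 'torque': array([0.0194711 , 0.0369759 , 0.00810526]), 'gripper_width': 0.38872056172419617}
```

>>> jog_arm:
  deltas:
    - [[0.04,0,0.0,0,0.0],[0.08,0,0.0,0,0.0],[0.1,0,0.02,0,0.0],[0.1,0,0.02,0,0.0],[0.1,0,0.02,0,0.0]]

```text
time_s: 2.88
ee_pos: [544.9, 421.0, 477.3]
ee_rot: [178.2, 1.3, 160.5]
force: [-0.2, 0.0, 1.0]
gripper_width: 0.3
```

```bash
python3 -c "
from workcell import env
s=env.state();print(s['qpos'],s['ee_pos'],s['ee_rot'])"
```

```text
[ 3.67756982e+01  2.83122343e+01  3.94576838e+01 -9.75860888e-02
  1.10013122e+02 -3.37631210e+01] [544.93298018 421.02222153 477.31885116] [178.20682965   1.30701684 160.48319234]
```

Reach limits do tilt the tool and the tilt persists. That lets me set the "fingers tilted down" posture the task calls for. I'll move to in front of the wheel with the tool squared up, above the wheel's height.

>>> jog_arm:
  deltas:
    - [[-0.012,-0.034,0,-1.6,0.0],[-0.024,-0.069,0,-3.3,0.0],[-0.036,-0.103,0,-5,0.0],[-0.048,-0.138,0,-6.6,0.0],[-0.06,-0.172,0,-8.2,0.0],[-0.072,-0.207,0,-10,0.0],[-0.085,-0.242,0,-11.5,0.0],[-0.097,-0.276,0,-13.2,0.0],[-0.11,-0.31,0,-14.8,0.0],[-0.122,-0.345,0,-16.5,0.0],[-0.122,-0.345,0,-16.5,0.0],[-0.122,-0.345,0,-16.5,0.0]]

```text
time_s: 3.88
ee_pos: [547.7, 52.8, 471.2]
ee_rot: [178.5, 2.1, 176.6]
force: [0.4, 0.8, 1.4]
gripper_width: 0.2
```

```bash
cat > s.py <<'E'
from h import *
s=env.state();M=R.from_euler('xyz',s['ee_rot'],degrees=True).as_matrix()
print(s['time_s'],'q',s['qpos'].round(1),'p',s['ee_pos'].round(1),'r',s['ee_rot'].round(2),'F',s['force'].round(1))
print('tx',M[:,0].round(3),'ty',M[:,1].round(3),'tz',M[:,2].round(3),'tip',(s['ee_pos']+17*M[:,2]).round(1))
E
python3 s.py
```

```text
3.8833 q [  3.6  12.2  64.6   1.3 100.9 -82.8] p [547.7  52.8 471.2] r [178.47   2.14 176.57] F [0.4 0.8 1.4]
tx [-0.998  0.06  -0.037] ty [0.059 0.998 0.027] tz [ 0.039  0.024 -0.999] tip [548.4  53.2 454.2]
```

>>> jog_arm:
  deltas:
    - [[-0.04,0,-0.02,0,0.0],[-0.08,0,-0.04,0,0.0],[-0.12,0,-0.05,0,0.0],[-0.16,0,-0.05,0,0.0],[-0.2,0,-0.05,0,0.0],[-0.24,0,-0.05,0,0.0],[-0.28,0,-0.05,0,0.0],[-0.32,0,-0.05,0,0.0],[-0.36,0,-0.05,0,0.0],[-0.4,0,-0.05,0,0.0]]

```text
time_s: 4.72
ee_pos: [788.9, 33.5, 463.3]
ee_rot: [178.3, 3.7, 176.8]
force: [-1.0, 0.5, -0.2]
gripper_width: 0.5
```

```bash
python3 s.py
```

```text
4.7167 q [  1.   43.7  12.3   1.6 120.2 -85. ] p [788.9  33.5 463.3] r [178.31   3.71 176.82] F [-1.   0.5 -0.2]
tx [-0.996  0.055 -0.065] ty [0.054 0.998 0.029] tz [ 0.066  0.026 -0.997] tip [790.   33.9 446.3]
```

>>> jog_arm:
  deltas:
    - [[-0.1,0,-0.1,0,0.0],[-0.2,0,-0.2,0,0.0],[-0.3,0,-0.3,0,0.0]]

```text
time_s: 4.97
ee_pos: [783.2, 24.4, 482.4]
ee_rot: [178.1, 5.4, 176.7]
force: [0.9, -0.3, 0.8]
gripper_width: 0.2
```

```bash
python3 s.py
```

```text
4.9667 q [  0.3  42.3  12.3   1.7 119.9 -85.5] p [783.2  24.4 482.4] r [178.15   5.45 176.73] F [ 0.9 -0.3  0.8]
tx [-0.994  0.057 -0.095] ty [0.054 0.998 0.032] tz [ 0.097  0.027 -0.995] tip [784.8  24.8 465.5]
```

>>> jog_arm:
  deltas:
    - [[-0.3,0,-0.1,0,0.0]]

```text
time_s: 5.05
ee_pos: [794.6, 21.5, 479.9]
ee_rot: [178.0, 7.0, 176.7]
force: [0.4, 0.4, 0.3]
gripper_width: 0.4
```

```bash
python3 s.py
```

```text
5.05 q [ 1.000e-01  4.250e+01  1.230e+01  1.800e+00  1.181e+02 -8.580e+01] p [794.6  21.5 479.9] r [178.01   6.96 176.7 ] F [0.4 0.4 0.3]
tx [-0.991  0.057 -0.121] ty [0.053 0.998 0.035] tz [ 0.123  0.028 -0.992] tip [796.7  22.  463.1]
```

>>> jog_arm:
  deltas:
    - [[-0.3,0.02,0,0,0.0]]

```text
time_s: 5.13
ee_pos: [814.1, 20.9, 467.1]
ee_rot: [177.9, 8.3, 176.6]
force: [-0.5, -0.8, 1.2]
gripper_width: 0.7
```

>>> jog_arm:
  deltas:
    - [[-0.3,0.05,-0.1,0,0.0]]

```text
time_s: 5.22
ee_pos: [827.7, 23.9, 459.0]
ee_rot: [177.8, 9.5, 176.5]
force: [-0.1, -0.0, -2.0]
gripper_width: 0.4
```

>>> jog_arm:
  deltas:
    - [[-0.3,0.05,-0.1,0,0.0]]

```text
time_s: 5.3
ee_pos: [838.1, 27.7, 458.3]
ee_rot: [177.6, 11.0, 176.5]
force: [-0.6, 0.5, -1.4]
gripper_width: 0.5
```

>>> jog_arm:
  deltas:
    - [[-0.3,0.05,-0.2,0,0.0]]

```text
time_s: 5.38
ee_pos: [842.2, 30.4, 464.0]
ee_rot: [177.4, 12.4, 176.4]
force: [-0.1, 0.5, -0.9]
gripper_width: 0.4
```

>>> jog_arm:
  deltas:
    - [[-0.3,0.05,-0.2,0,0.0]]

```text
time_s: 5.47
ee_pos: [844.3, 32.7, 474.3]
ee_rot: [177.3, 14.0, 176.4]
force: [-0.7, 0.7, 0.5]
gripper_width: 0.2
```

```bash
python3 s.py
```

```text
5.4667 q [  0.8  43.5  12.3   1.8 110.  -85.1] p [844.3  32.7 474.3] r [177.26  14.04 176.38] F [-0.7  0.7  0.5]
tx [-0.968  0.061 -0.243] ty [0.051 0.998 0.046] tz [ 0.245  0.033 -0.969] tip [848.5  33.2 457.8]
```

Works at about 1.5° per call, so I'll continue to about 28°.

>>> jog_arm:
  deltas:
    - [[-0.3,0.05,-0.2,0,0.0]]

```text
time_s: 5.55
ee_pos: [846.5, 34.8, 484.0]
ee_rot: [177.1, 15.6, 176.3]
force: [0.7, 0.1, 0.5]
gripper_width: 0.4
```

>>> jog_arm:
  deltas:
    - [[-0.3,0.05,-0.2,0,0.0]]

```text
time_s: 5.63
ee_pos: [848.7, 36.8, 493.6]
ee_rot: [176.9, 17.2, 176.2]
force: [-0.2, -0.2, 0.1]
gripper_width: 0.5
```

>>> jog_arm:
  deltas:
    - [[-0.3,0.05,-0.2,0,0.0]]

```text
time_s: 5.72
ee_pos: [850.4, 38.7, 503.5]
ee_rot: [176.7, 18.7, 176.1]
force: [0.4, -0.6, -0.5]
gripper_width: 0.5
```

>>> jog_arm:
  deltas:
    - [[-0.3,0.05,-0.2,0,0.0]]

```text
time_s: 5.8
ee_pos: [851.6, 40.4, 513.8]
ee_rot: [176.5, 20.2, 176.0]
force: [0.0, 0.5, -0.6]
gripper_width: 0.7
```

>>> jog_arm:
  deltas:
    - [[-0.3,0.05,-0.2,0,0.0]]

```text
time_s: 5.88
ee_pos: [852.2, 42.1, 524.7]
ee_rot: [176.3, 21.7, 175.9]
force: [-0.1, 0.2, -0.1]
gripper_width: 0.6
```

>>> jog_arm:
  deltas:
    - [[-0.3,0.05,-0.2,0,0.0]]

```text
time_s: 5.97
ee_pos: [852.3, 43.7, 536.2]
ee_rot: [176.1, 23.2, 175.8]
force: [0.2, -0.3, 0.2]
gripper_width: 0.5
```

>>> jog_arm:
  deltas:
    - [[-0.3,0.05,-0.2,0,0.0]]

```text
time_s: 6.05
ee_pos: [851.9, 45.1, 548.3]
ee_rot: [175.8, 24.8, 175.7]
force: [0.0, -0.4, 0.1]
gripper_width: 0.6
```

>>> jog_arm:
  deltas:
    - [[-0.3,0.05,-0.2,0,0.0]]

```text
time_s: 6.13
ee_pos: [850.8, 46.5, 560.9]
ee_rot: [175.6, 26.3, 175.6]
force: [-0.4, 0.7, 0.4]
gripper_width: 0.6
```

>>> jog_arm:
  deltas:
    - [[-0.3,0.05,-0.2,0,0.0]]

```text
time_s: 6.22
ee_pos: [849.1, 47.7, 574.0]
ee_rot: [175.3, 27.8, 175.4]
force: [0.2, 0.1, -0.0]
gripper_width: 0.4
```

```bash
python3 s.py
```

```text
6.2167 q [  1.8  37.9  12.3   1.7 101.7 -84. ] p [849.1  47.7 574. ] r [175.34  27.81 175.43] F [ 0.2  0.1 -0. ]
tx [-0.882  0.07  -0.467] ty [0.042 0.997 0.072] tz [ 0.47   0.044 -0.882] tip [857.1  48.5 559. ]
```

>>> jog_arm:
  deltas:
    - [[-0.3,0.05,-0.2,0,0.0]]

```text
time_s: 6.3
ee_pos: [846.9, 48.9, 587.4]
ee_rot: [175.1, 29.3, 175.3]
force: [0.1, -0.0, 0.9]
gripper_width: 0.7
```

>>> jog_arm:
  deltas:
    - [[-0.3,0.05,-0.2,0,0.0]]

```text
time_s: 6.38
ee_pos: [844.1, 50.0, 601.1]
ee_rot: [174.8, 30.8, 175.1]
force: [0.3, 0.3, -0.8]
gripper_width: 0.5
```

>>> jog_arm:
  deltas:
    - [[-0.3,0.05,-0.2,0,0.0]]

```text
time_s: 6.47
ee_pos: [840.8, 51.0, 615.2]
ee_rot: [174.5, 32.4, 175.0]
force: [0.1, -0.3, 0.5]
gripper_width: 0.0
```

```bash
python3 s.py
```

```text
6.4667 q [  2.1  35.5  12.3   1.6  99.4 -83.7] p [840.8  51.  615.2] r [174.55  32.36 174.97] F [ 0.1 -0.3  0.5]
tx [-0.841  0.074 -0.535] ty [0.037 0.996 0.08 ] tz [ 0.539  0.048 -0.841] tip [849.9  51.8 600.9]
```

>>> jog_arm:
  deltas:
    - [[0.038,-0.003,-0.001,0,0.0],[0.076,-0.005,-0.002,0,0.0],[0.114,-0.008,-0.003,0,0.0],[0.152,-0.011,-0.004,0,0.0],[0.19,-0.014,-0.006,0,0.0],[0.228,-0.016,-0.007,0,0.0],[0.266,-0.019,-0.008,0,0.0],[0.304,-0.022,-0.009,0,0.0],[0.342,-0.025,-0.01,0,0.0],[0.38,-0.028,-0.012,0,0.0],[0.418,-0.03,-0.013,0,0.0],[0.418,-0.03,-0.013,0,0.0],[0.418,-0.03,-0.013,0,0.0],[0.418,-0.03,-0.013,0,0.0]]

```text
time_s: 7.63
ee_pos: [481.4, 51.4, 401.8]
ee_rot: [174.5, 32.5, 175.0]
force: [0.1, 0.1, 0.9]
gripper_width: 0.5
```

```bash
python3 s.py; python3 - <<'E'
from h import *
c=env.camera_params('wrist');im=env.grab_frame('wrist');cv2.imwrite('pics/w1.png',im[:,:,::-1]);print(c)
import pickle;pickle.dump(c,open('w1.pkl','wb'))
E
```

```text
7.6333 q [  4.5 -10.1 104.    0.4  53.2 -82.2] p [481.4  51.4 401.8] r [174.53  32.47 174.97] F [0.1 0.1 0.9]
tx [-0.84   0.074 -0.537] ty [0.036 0.996 0.08 ] tz [ 0.541  0.048 -0.84 ] tip [490.6  52.3 387.5]
{'fx': 289.05641844570016, 'fy': 289.05641844570016, 'cx': 320.74081739123585, 'cy': 201.83641441257564, 'xyz': array([338.80896191,  48.42046821, 492.66957228]), 'orientation': array([132.96621289,  -4.70999917,  87.86899752])}
```

View pics/w1.png

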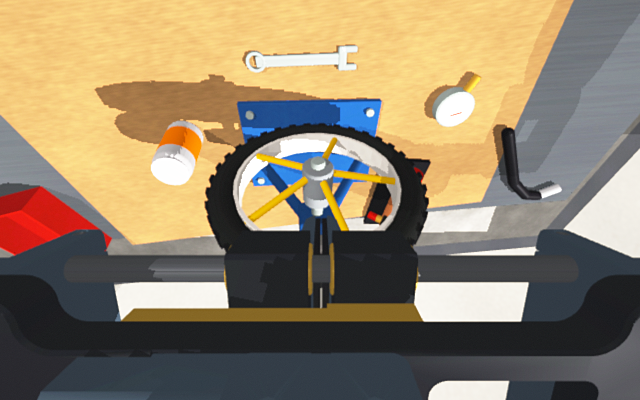

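```bash
python3 - <<'E'
import cv2
a=cv2.imread('pics/w1.png')[110:260,190:440]
cv2.imwrite('pics/w1z.png',cv2.resize(a,(800,480),interpolation=cv2.INTER_CUBIC))
E
```

```text
(no output)
```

View pics/w1z.png

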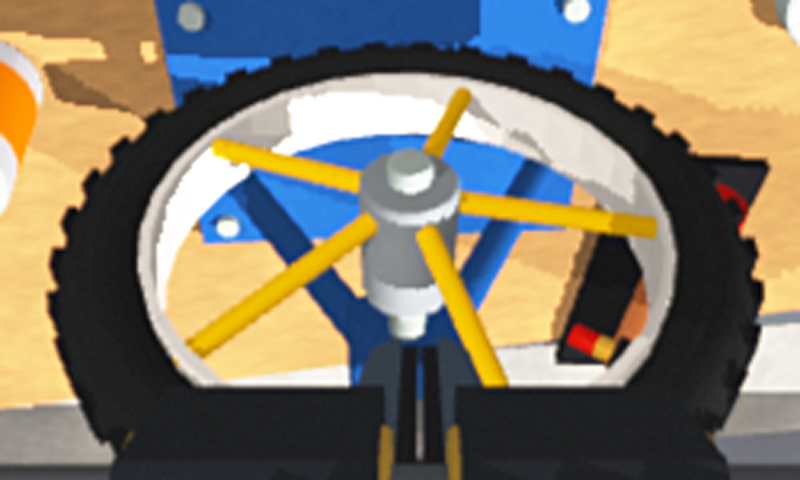

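The zoom shows the red cap and brass stem at about (590,340) zoomed, in the wheel's upper-left sector seen from the robot. I'll refine the fit with this view.

```bash
cat > f2.py <<'E'
from h import *
import pickle
cs=env.camera_params('scene');ct=env.camera_params('top');cw=pickle.load(open('w1.pkl','rb'))
S=lambda x,y:np.array([x/4+220-.5,y/4+120-.5]); T=lambda x,y:np.array([x/4+240-.5,y/4+120-.5]);W=lambda x,y:np.array([x/3.2+190-.5,y/3.2+110-.5])
D=72*np.pi/180
obs=[(cs,0,S(370,285),S(373,140)),(cs,-1,S(352,317),S(305,265)),(cs,-2,S(345,355),S(265,465)),
(cw,-1,W(425,230),W(495,380)),(cw,-2,W(465,205),W(650,227)),(cw,-3,W(430,150),W(463,92)),(cw,1,W(358,182),W(220,147)),(cw,0,W(370,225),W(195,345))]
rim=[W(138,240),W(350,73),W(420,73),W(677,260),W(220,130),W(600,145)]
def res(q,full=False):
    p=q[:3];th=q[3];r=[]
    for c,k,i,o in obs:
        P=proj(st(spoke(th+k*D,np.array([20,112.])),p),c)
        u=P[1]-P[0];n=np.array([-u[1],u[0]])/np.linalg.norm(u)
        r+=[n@(i-P[0]),n@(o-P[0])]
    C=proj(st(circ(-17,115),p),cw)
    for m in rim:
        d=np.linalg.norm(C-m,axis=1);i=d.argmin();j=(i+1)%72;u=C[j]-C[i-1];n=np.array([-u[1],u[0]])/np.linalg.norm(u)
        r+=[n@(m-C[i])]
    r+=list((proj(st([[-52,0,190]],p),cw)[0]-W(408,165)))
    r+=[(p[2]+2.98)*.5]
    return r
s=least_squares(res,[635,53,-2.9,.95],x_scale=[10,10,3,.1],loss='soft_l1')
p=s.x;print(p.round(2),np.degrees(p[3])+72,s.cost,np.array(res(p)).round(1))
np.save('fit.npy',p)
overlay('pics/os.png',cs,cv2.imread('pics/scene0.png'),p[:3],p[3]+D,(120,270,220,370),4)
overlay('pics/ow.png',cw,cv2.imread('pics/w1.png'),p[:3],p[3]+D,(110,260,190,440),3.2)
E
python3 f2.py
```

```text
[633.89  56.26  -3.47   0.96] 127.1630799946069 10.08363506927258 [ 1.8  0.2  0.3  0.3 -1.  -1.3 -0.1 -0.4  1.3  0.2 -0.3  0.1 -0.4 -0.
 -1.3  0.4 -1.  -1.5 -0.5 -2.3  1.4  2.4  0.1 -1.8 -0.2]
```

View pics/ow.png

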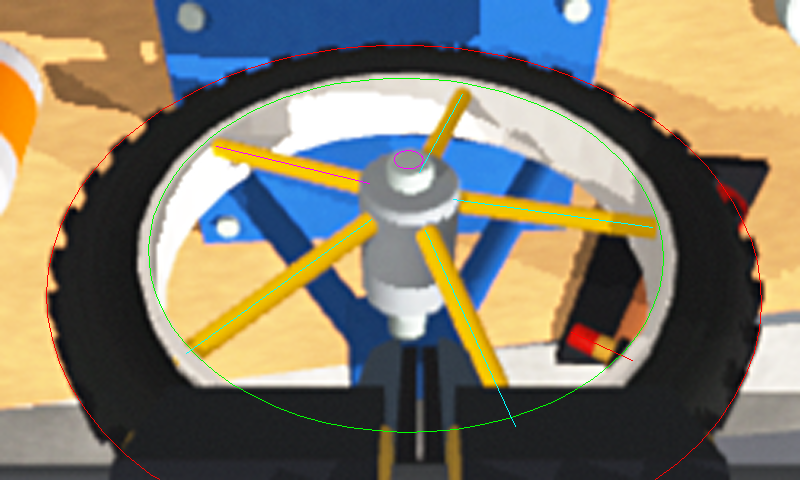

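View pics/os.png

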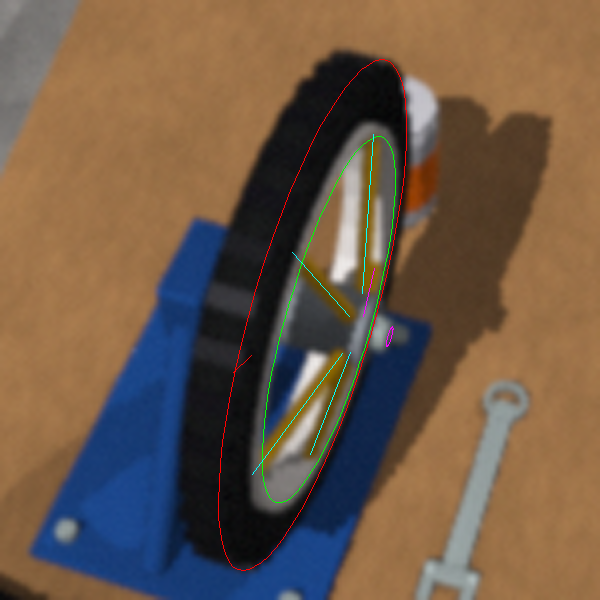

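```bash
cat > plan.py <<'E'
from h import *
p=np.load('fit.npy')[:3]
def cur():
    s=env.state();M=R.from_euler('xyz',s['ee_rot'],degrees=True).as_matrix()
    return s['ee_pos']+17*M[:,2],M
def todelta(T):
    t,M=cur();return ((st(T,p)-t)@M/1000)
def instand():
    t,M=cur();return (t-[p[0],p[1],0])@R.from_euler('z',p[2],degrees=True).as_matrix()
def tip(psi,r=62,gap=0,x=-25.4):
    a=np.radians(psi);K=r*np.array([np.sin(a),np.cos(a)])+(5+gap)*np.array([-np.cos(a),np.sin(a)])
    return [x,K[0]-13.5,190+K[1]-3.6]
E
python3 - <<'E'
from plan import *
print(instand(), tip(17),tip(17,gap=8),tip(86))
print(todelta([[-100]+tip(17,gap=8)[1:],tip(17,gap=8)]).round(4))
E
```

```text
[-141.86813055  -12.62339629  387.82601172] [-25.4, np.float64(-0.15447808700549714), np.float64(247.1527533933219)] [-25.4, np.float64(-7.80491613470978), np.float64(249.49172703110378)] [-25.4, np.float64(48.00018874738847), np.float64(195.7127216234349)]
[[ 0.0391 -0.0073  0.139 ]
 [-0.0238 -0.0091  0.1791]]
```

>>> jog_arm:
  deltas:
    - [[0.01,-0.002,0.035,0,0.0],[0.02,-0.004,0.07,0,0.0],[0.03,-0.006,0.105,0,0.0],[0.039,-0.007,0.139,0,0.0],[0.02,-0.008,0.151,0,0.0],[0.005,-0.008,0.161,0,0.0],[-0.005,-0.009,0.167,0,0.0],[-0.005,-0.009,0.167,0,0.0],[-0.005,-0.009,0.167,0,0.0]]

```text
time_s: 8.43
ee_pos: [575.5, 49.9, 261.3]
ee_rot: [174.6, 32.2, 175.0]
force: [-0.5, -0.9, -0.3]
gripper_width: 0.4
```

```bash
python3 s.py; python3 - <<'E'
from plan import *
print(instand())
for c in ['wrist','scene']:
    im=env.grab_frame(c)[:,:,::-1]
    b=(100,325,160,480) if c=='wrist' else (120,270,220,370)
    a=im[b[0]:b[1],b[2]:b[3]]
    cv2.imwrite(f'pics/{c}2.png',cv2.resize(a,None,fx=2.5,fy=2.5,interpolation=cv2.INTER_CUBIC))
E
```

```text
8.4333 q [  3.3   3.8 111.5   1.8  32.1 -84.5] p [575.5  49.9 261.3] r [174.57  32.22 174.96] F [-0.5 -0.9 -0.3]
tx [-0.843  0.074 -0.533] ty [0.037 0.996 0.08 ] tz [ 0.537  0.048 -0.842] tip [584.7  50.7 247. ]
[-48.79504422  -8.55314199 247.00031978]
```

View pics/wrist2.png

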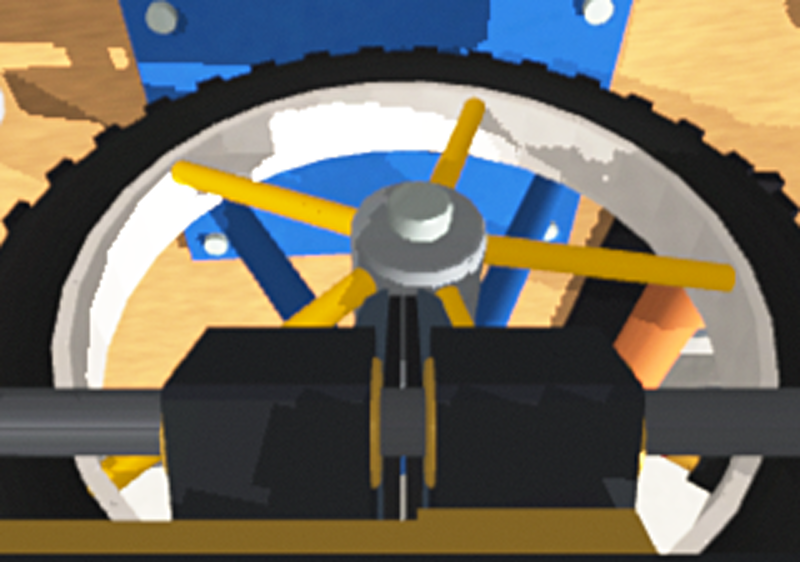

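View pics/scene2.png

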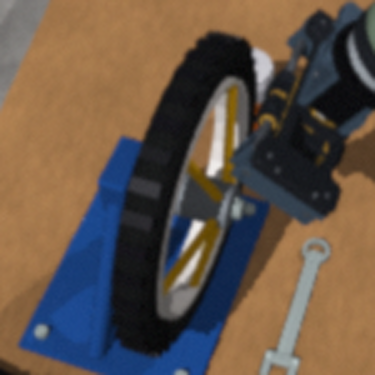

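The fingers sit between hub and top rim with clear sky on both sides. The wheel is visible from the wrist. I'll enter to depth.

```bash
python3 - <<'E'
from plan import *
print(todelta([tip(17,gap=8)]).round(4))
E
```

```text
[[-0.0224  0.0004  0.0112]]
```

>>> jog_arm:
  deltas:
    - [[-0.006,0,0.003,0,0.0],[-0.012,0,0.006,0,0.0],[-0.018,0,0.009,0,0.0],[-0.022,0,0.011,0,0.0],[-0.022,0,0.011,0,0.0],[-0.022,0,0.011,0,0.0]]

```text
time_s: 9.03
ee_pos: [598.7, 48.8, 263.1]
ee_rot: [174.6, 32.2, 175.0]
force: [0.6, -0.7, 0.4]
gripper_width: 0.5
```

```bash
python3 s.py; python3 - <<'E'
from plan import *
print(instand())
L=[17,22,28,34,40,46,52,58,64,70,75,80,84,86]
print(todelta([tip(a) for a in L]).round(4))
E
```

```text
9.0333 q [  3.    5.9 108.8   2.1  32.7 -85. ] p [598.7  48.8 263.1] r [174.58  32.16 174.99] F [ 0.6 -0.7  0.4]
tx [-0.843  0.074 -0.532] ty [0.037 0.996 0.08 ] tz [ 0.536  0.048 -0.843] tip [607.8  49.7 248.8]
[-25.59735543  -8.17679215 248.79309834]
[[0.0009 0.0079 0.0021]
 [0.0018 0.013  0.0037]
 [0.0031 0.0189 0.0061]
 [0.0048 0.0245 0.009 ]
 [0.0068 0.0297 0.0124]
 [0.009  0.0344 0.0162]
 [0.0116 0.0387 0.0204]
 [0.0143 0.0424 0.025 ]
 [0.0173 0.0456 0.0299]
 [0.0204 0.0481 0.035 ]
 [0.0231 0.0498 0.0394]
 [0.0259 0.0509 0.0439]
 [0.0282 0.0515 0.0475]
 [0.0294 0.0517 0.0493]]
```

>>> jog_arm:
  deltas:
    - [[0.0,0.004,0.001,0,0.0],[0.001,0.008,0.002,0,0.0],[0.0015,0.0105,0.003,0,0.0],[0.002,0.013,0.004,0,0.0],[0.0025,0.016,0.005,0,0.0],[0.003,0.019,0.006,0,0.0],[0.004,0.022,0.0075,0,0.0],[0.005,0.0245,0.009,0,0.0],[0.007,0.03,0.0125,0,0.0]]

```text
time_s: 9.78
ee_pos: [600.8, 79.8, 252.6]
ee_rot: [174.6, 32.3, 175.0]
force: [-3.1, -1.2, 4.3]
gripper_width: 0.5
```

```bash
cat > view.py <<'E'
from plan import *
import sys,pickle
n=sys.argv[1]
print(instand())
c=env.camera_params('wrist');im=env.grab_frame('wrist')[:,:,::-1];cv2.imwrite(f'pics/w{n}.png',im);pickle.dump(c,open(f'w{n}.pkl','wb'))
b=(60,310,160,480)
th=np.radians(float(sys.argv[2]))
overlay(f'pics/wz{n}.png',c,im.copy(),p,th,b,2.4)
E
python3 s.py;python3 view.py 3 104
```

```text
9.7833 q [  7.1   6.9 109.4  -2.1  31.  -78. ] p [600.8  79.8 252.6] r [174.57  32.32 174.95] F [-3.1 -1.2  4.3]
tx [-0.842  0.074 -0.535] ty [0.037 0.996 0.08 ] tz [ 0.538  0.047 -0.841] tip [610.   80.6 238.3]
[-25.34682157  22.8535865  238.28852951]
```

View pics/wz3.png

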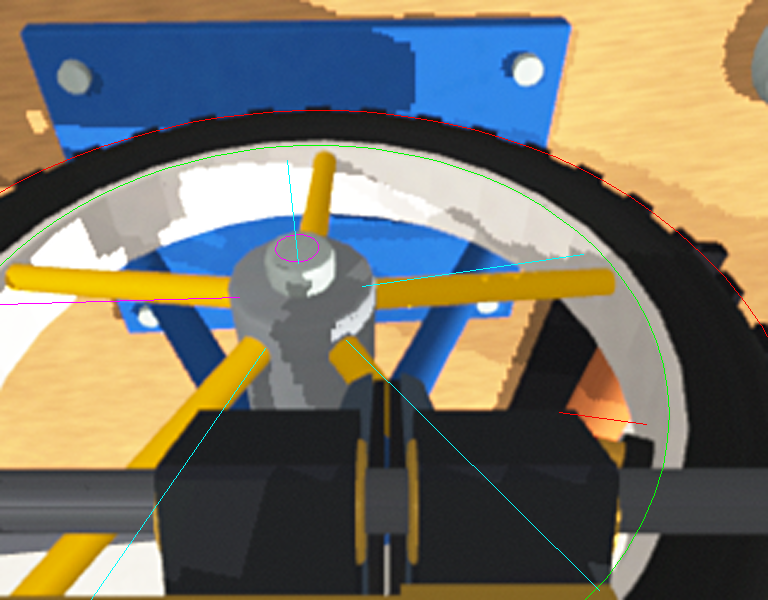

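```bash
cat > ang.py <<'E'
from plan import *
import sys,pickle
from scipy.optimize import minimize_scalar
def ang(n,cam='w',lo=0,hi=72):
    im=cv2.imread(f'pics/{cam}{n}.png');c=pickle.load(open(f'{cam}{n}.pkl','rb'))
    hsv=cv2.cvtColor(im,cv2.COLOR_BGR2HSV)
    m=((hsv[...,0]>18)&(hsv[...,0]<30)&(hsv[...,1]>200)).astype(np.float32)
    if cam=='w': m[240:]=0
    g=cv2.GaussianBlur(m,(0,0),1.2);rr=np.linspace(28,108,60)
    def sc(t):
        s=0
        for k in range(5):
            q=proj(st(spoke(np.radians(t)+k*2*np.pi/5,rr),p),c).astype(np.float32)
            s+=cv2.remap(g,q[:,:1].copy(),q[:,1:].copy(),cv2.INTER_LINEAR).sum()
        return s
    T=np.arange(lo,hi,.5);v=np.array([sc(t) for t in T]);return T[v.argmax()],v.max()
if __name__=='__main__': print(ang(sys.argv[1]))
E
python3 -c "
from ang import *
print(ang('1'),ang('3'))"
```

```text
(np.float64(55.5), np.float32(267.84564)) (np.float64(41.0), np.float32(192.28416))
```

```bash
sed -i 's/-13.5,190/-4,190/' plan.py; python3 - <<'E'
from plan import *
print(todelta([tip(a,r) for a,r in [(36,59),(41,60),(46,61),(52,62),(58,62),(64,62),(70,62),(75,62),(80,62),(84,62)]]).round(4))
E
```

```text
[[-0.0004  0.0027  0.0003]
 [ 0.0008  0.0075  0.0025]
 [ 0.0023  0.0121  0.005 ]
 [ 0.0045  0.0171  0.0087]
 [ 0.0073  0.0209  0.0133]
 [ 0.0103  0.024   0.0181]
 [ 0.0134  0.0265  0.0232]
 [ 0.0161  0.0282  0.0276]
 [ 0.0189  0.0293  0.0321]
 [ 0.0212  0.0299  0.0358]]
```

>>> jog_arm:
  deltas:
    - [[0.0,0.003,0.001,0,0.0],[0.001,0.0075,0.0025,0,0.0],[0.0025,0.012,0.005,0,0.0],[0.0045,0.017,0.009,0,0.0],[0.0075,0.021,0.0135,0,0.0],[0.0105,0.024,0.018,0,0.0],[0.0135,0.0265,0.023,0,0.0],[0.016,0.028,0.0275,0,0.0],[0.019,0.029,0.032,0,0.0],[0.021,0.03,0.036,0,0.0],[0.021,0.03,0.036,0,0.0]]

```text
time_s: 10.75
ee_pos: [602.8, 113.4, 210.9]
ee_rot: [174.6, 32.1, 175.0]
force: [-0.0, 0.2, -0.5]
gripper_width: 0.7
```

```bash
python3 s.py;python3 view.py 4 62; python3 ang.py 4
```

```text
10.75 q [ 11.3  10.1 112.1  -7.7  25.7 -69.3] p [602.8 113.4 210.9] r [174.59  32.09 175.01] F [-0.   0.2 -0.5]
tx [-0.844  0.074 -0.531] ty [0.037 0.996 0.08 ] tz [ 0.535  0.048 -0.843] tip [611.9 114.2 196.5]
[-25.46017538  56.51735769 196.54648957]
(np.float64(55.5), np.float32(114.646736))
```

View pics/wz4.png

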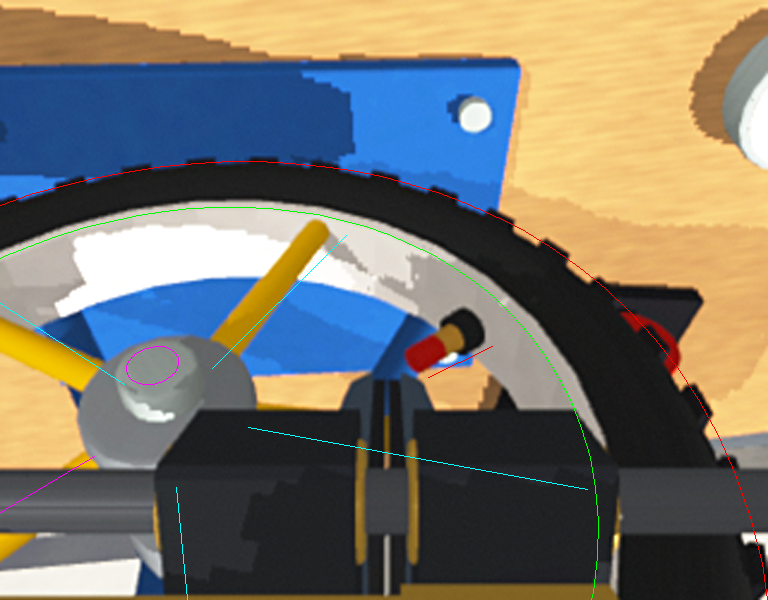

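The valve has moved down on the left and the wheel is at about 55.5°. I'll withdraw and re-enter behind the next spoke.

```bash
python3 - <<'E'
from plan import *
c=instand();e=tip(16.5,62,7)
print(e,todelta([c+[-5,0,4],c+[-45,0,8],[-70,e[1],e[2]],[-45,e[1],e[2]],e]).round(4))
E
```

```text
[-25.4, np.float64(2.103114553224888), np.float64(249.25500769827505)] [[ 0.0021  0.0004 -0.006 ]
 [ 0.0338  0.0017 -0.0307]
 [ 0.0091 -0.0489 -0.0722]
 [-0.0121 -0.0495 -0.0589]
 [-0.0287 -0.05   -0.0485]]
```

>>> jog_arm:
  deltas:
    - [[0.002,0,-0.006,0,0.0],[0.018,0.001,-0.018,0,0.0],[0.034,0.0,-0.031,0,0.0],[0.026,-0.016,-0.044,0,0.0],[0.018,-0.032,-0.058,0,0.0],[0.009,-0.049,-0.072,0,0.0],[0.009,-0.049,-0.072,0,0.0],[-0.002,-0.0495,-0.0655,0,0.0],[-0.012,-0.0495,-0.059,0,0.0],[-0.02,-0.05,-0.054,0,0.0],[-0.0285,-0.05,-0.0485,0,0.0],[-0.0285,-0.05,-0.0485,0,0.0],[-0.0285,-0.05,-0.0485,0,0.0]]

```text
time_s: 11.88
ee_pos: [599.8, 59.2, 263.1]
ee_rot: [174.6, 32.1, 175.0]
force: [-0.6, 0.1, -0.4]
gripper_width: 0.4
```

```bash
python3 s.py;python3 view.py 5 55.5; python3 ang.py 5; python3 - <<'E'
from plan import *
print(todelta([tip(a,62) for a in [17,22,27,32,37,42,47,52,57,61,64,66,68,70,72]]).round(4))
E
```

```text
11.8833 q [  4.3   6.1 108.5   0.8  32.9 -82.8] p [599.8  59.2 263.1] r [174.6   32.06 175.02] F [-0.6  0.1 -0.4]
tx [-0.844  0.074 -0.531] ty [0.037 0.996 0.08 ] tz [ 0.535  0.048 -0.844] tip [608.9  60.  248.7]
[-25.16633215   2.23154098 248.72113582]
(np.float64(56.5), np.float32(217.6329))
[[0.0008 0.007  0.0021]
 [0.0016 0.0121 0.0037]
 [0.0027 0.0171 0.0057]
 [0.0041 0.0218 0.008 ]
 [0.0056 0.0263 0.0107]
 [0.0073 0.0304 0.0137]
 [0.0093 0.0343 0.0169]
 [0.0114 0.0378 0.0205]
 [0.0137 0.041  0.0243]
 [0.0156 0.0432 0.0274]
 [0.0171 0.0447 0.0299]
 [0.0181 0.0457 0.0316]
 [0.0192 0.0465 0.0333]
 [0.0202 0.0473 0.035 ]
 [0.0213 0.048  0.0368]]
```

View pics/wz5.png

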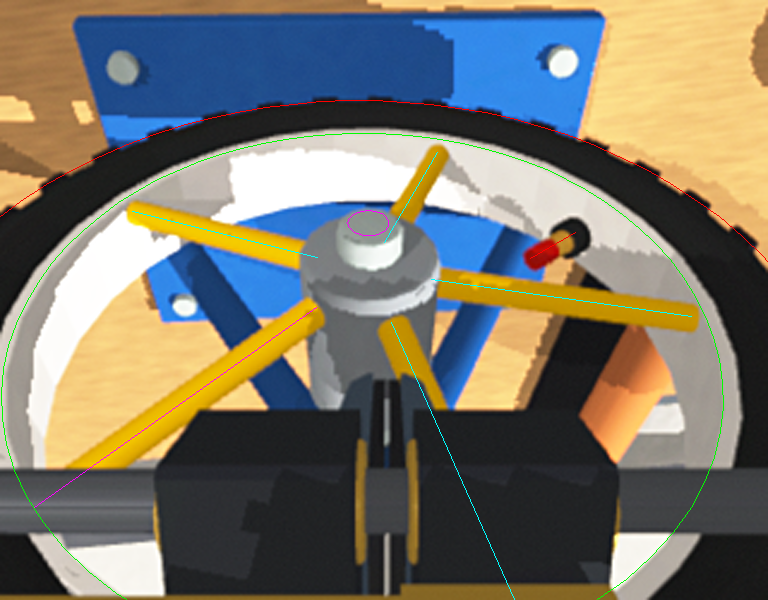

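The wheel stands at about 56°, with fingers to the right of the next spoke and clear. I'll push to just short of the goal.

>>> jog_arm:
  deltas:
    - [[0.0,0.004,0.001,0,0.0],[0.001,0.008,0.002,0,0.0],[0.0015,0.012,0.0035,0,0.0],[0.0025,0.017,0.0055,0,0.0],[0.004,0.022,0.008,0,0.0],[0.0055,0.0265,0.0105,0,0.0],[0.0075,0.0305,0.0135,0,0.0],[0.009,0.0345,0.017,0,0.0],[0.0115,0.038,0.0205,0,0.0],[0.0125,0.0395,0.0225,0,0.0],[0.0135,0.041,0.0245,0,0.0],[0.0135,0.041,0.0245,0,0.0],[0.0135,0.041,0.0245,0,0.0]]

```text
time_s: 13.02
ee_pos: [602.8, 102.0, 239.5]
ee_rot: [174.6, 32.2, 175.0]
force: [0.1, -0.8, 1.0]
gripper_width: 0.7
```

```bash
python3 s.py;python3 view.py 6 13; python3 ang.py 6
```

```text
13.0167 q [  9.9   8.2 109.9  -5.2  29.6 -72.9] p [602.8 102.  239.5] r [174.57  32.19 175.  ] F [ 0.1 -0.8  1. ]
tx [-0.843  0.074 -0.533] ty [0.037 0.996 0.08 ] tz [ 0.537  0.048 -0.843] tip [611.9 102.8 225.1]
[-24.72776823  45.15583774 225.13634113]
(np.float64(16.0), np.float32(183.44728))
```

View pics/wz6.png

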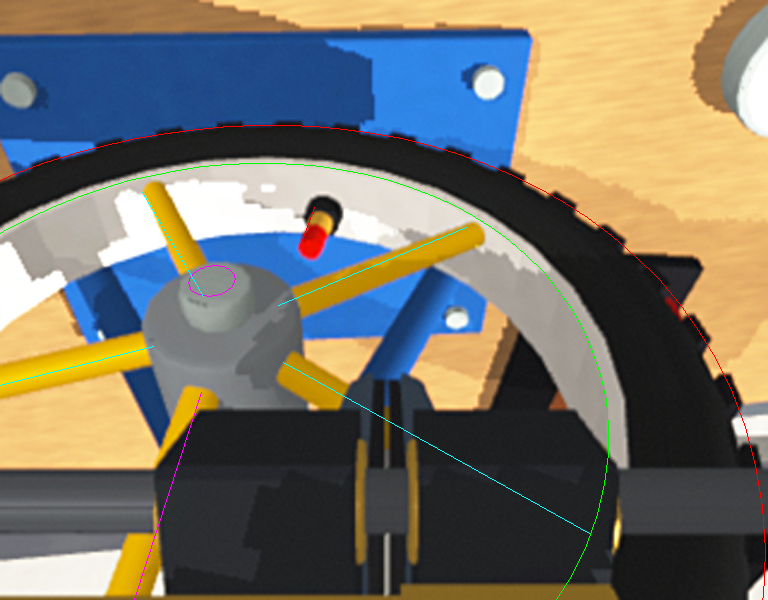

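```bash
python3 - <<'E'
from plan import *
print(todelta([tip(a,62) for a in [57,59,61,63,65,67,69,70,71,72]]).round(4))
E
```

```text
[[0.0011 0.0002 0.0004]
 [0.0021 0.0014 0.0019]
 [0.0031 0.0024 0.0035]
 [0.0041 0.0035 0.0052]
 [0.0051 0.0044 0.0068]
 [0.0061 0.0053 0.0085]
 [0.0072 0.0061 0.0102]
 [0.0077 0.0065 0.0111]
 [0.0083 0.0068 0.012 ]
 [0.0088 0.0072 0.0128]]
```

>>> jog_arm:
  deltas:
    - [[0.0015,0.001,0.001,0,0.0],[0.002,0.0015,0.002,0,0.0],[0.003,0.0025,0.0035,0,0.0],[0.004,0.0035,0.005,0,0.0],[0.005,0.0045,0.007,0,0.0],[0.006,0.0055,0.0085,0,0.0],[0.007,0.006,0.01,0,0.0],[0.0075,0.0065,0.011,0,0.0],[0.0075,0.0065,0.011,0,0.0],[0.0075,0.0065,0.011,0,0.0]]

```text
time_s: 13.9
ee_pos: [602.0, 109.5, 226.4]
ee_rot: [174.6, 32.1, 175.0]
force: [-0.8, 1.0, 0.8]
gripper_width: 0.3
```

```bash
python3 s.py;python3 view.py 7 0; python3 - <<'E'
from ang import *
print(ang('7',lo=-30,hi=42))
print(instand(),todelta([tip(a,62) for a in [69,70,71,72,73]]).round(4))
E
```

```text
13.9 q [ 10.8   9.  110.9  -6.6  27.9 -70.8] p [602.  109.5 226.4] r [174.59  32.11 175.  ] F [-0.8  1.   0.8]
tx [-0.844  0.074 -0.532] ty [0.037 0.996 0.08 ] tz [ 0.535  0.048 -0.843] tip [611.1 110.3 212.1]
[-25.99775419  52.5997108  212.05989816]
(np.float64(3.5), np.float32(130.3494))
[-25.9903878   52.55444699 212.05471331] [[-0.0012 -0.0004 -0.0008]
 [-0.0006  0.      0.0001]
 [-0.0001  0.0004  0.001 ]
 [ 0.0004  0.0007  0.0019]
 [ 0.001   0.001   0.0027]]
```

View pics/wz7.png

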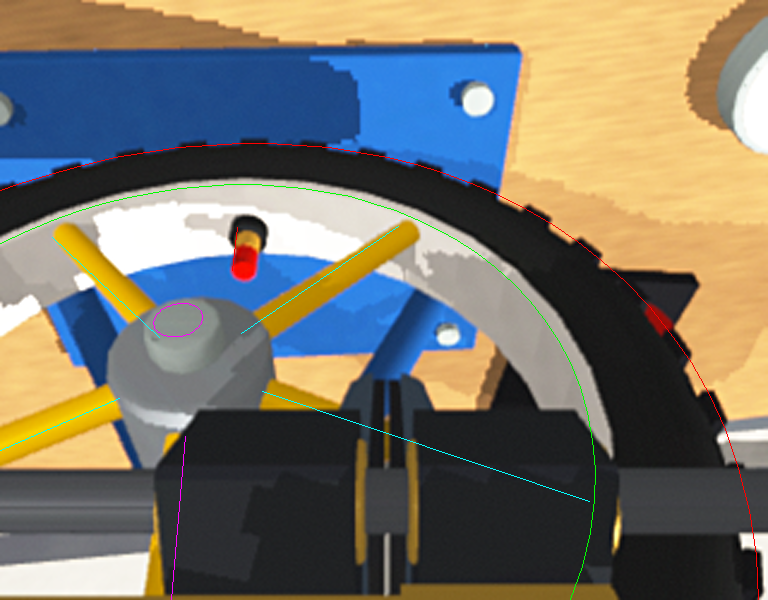

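>>> jog_arm:
  deltas:
    - [[0.0005,0.0005,0.001,0,0.0],[0.001,0.001,0.002,0,0.0],[0.0015,0.001,0.003,0,0.0],[0.0015,0.001,0.003,0,0.0],[0.0015,0.001,0.003,0,0.0]]

```text
time_s: 14.37
ee_pos: [602.3, 110.8, 223.2]
ee_rot: [174.6, 32.1, 175.0]
force: [-2.9, 0.7, 1.4]
gripper_width: 0.4
```

```bash
python3 s.py;python3 view.py 8 0; python3 - <<'E'
from ang import *
print(ang('8',lo=-30,hi=42))
c=instand()
print(c,todelta([c+[-4,0,4],c+[-45,0,8],c+[-100,-30,100]]).round(4))
E
```

```text
14.3667 q [ 11.    9.2 111.1  -6.9  27.4 -70.4] p [602.3 110.8 223.2] r [174.58  32.11 174.99] F [-2.9  0.7  1.4]
tx [-0.844  0.074 -0.532] ty [0.037 0.996 0.08 ] tz [ 0.535  0.048 -0.843] tip [611.4 111.6 208.9]
[-25.77513146  53.8380002  208.90884147]
(np.float64(-1.0), np.float32(120.78922))
[-25.75882024  53.8275798  208.88831498] [[ 0.0013  0.0004 -0.0055]
 [ 0.0339  0.0017 -0.0307]
 [ 0.0308 -0.0196 -0.1399]]
```

About −1°. I'll lift off, withdraw and check from further back.

>>> jog_arm:
  deltas:
    - [[0.001,0,-0.003,0,0.0],[0.001,0,-0.006,0,0.0],[0.018,0.001,-0.018,0,0.0],[0.034,0.002,-0.031,0,0.0],[0.033,-0.005,-0.06,0,0.0],[0.032,-0.012,-0.09,0,0.0],[0.031,-0.02,-0.12,0,0.0],[0.031,-0.03,-0.15,0,0.0],[0.031,-0.045,-0.18,0,0.0],[0.031,-0.06,-0.2,0,0.0],[0.031,-0.06,-0.2,0,0.0],[0.031,-0.06,-0.2,0,0.0],[0.031,-0.06,-0.2,0,0.0]]

```text
time_s: 15.5
ee_pos: [467.0, 43.7, 369.8]
ee_rot: [174.6, 32.1, 175.0]
force: [0.7, 0.7, -0.3]
gripper_width: 0.2
```

```bash
python3 s.py;python3 view.py 9 0; python3 - <<'E'
from ang import *
print(ang('9',lo=-30,hi=42))
c=env.camera_params('scene');im=env.grab_frame('scene')[:,:,::-1]
cv2.imwrite('pics/s9.png',im);pickle.dump(c,open('s9.pkl','wb'));print(ang('9','s',-30,42))
im=env.grab_frame('top')[:,:,::-1];cv2.imwrite('pics/t9.png',im)
overlay('pics/sz9.png',c,cv2.imread('pics/s9.png'),p,0,(100,380,200,380),2.1)
E
```

```text
15.5 q [  3.3 -10.9 108.9   1.3  49.5 -83.8] p [467.   43.7 369.8] r [174.58  32.1  174.96] F [ 0.7  0.7 -0.3]
tx [-0.844  0.074 -0.531] ty [0.037 0.996 0.08 ] tz [ 0.535  0.048 -0.843] tip [476.1  44.5 355.5]
[-156.77455018  -21.28484865  355.50352259]
(np.float64(-1.0), np.float32(228.09933))
(np.float64(-1.5), np.float32(133.57384))
```

View pics/wz9.png

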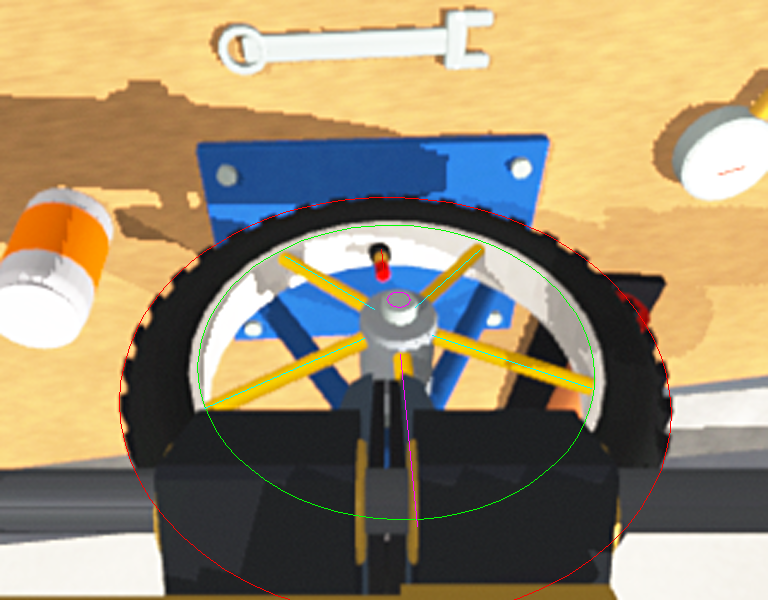

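View pics/t9.png

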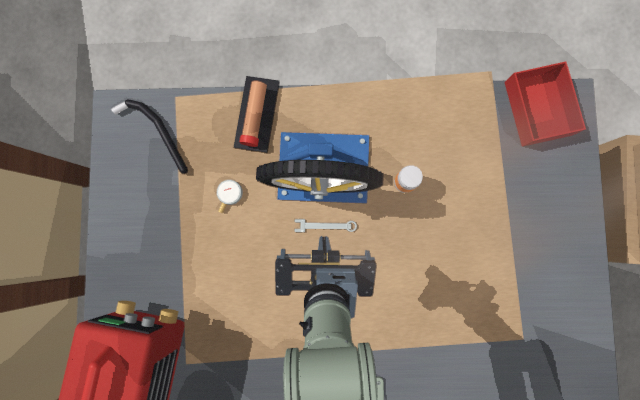

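The valve is at the bottom at (381,262), pointing at the hub. The can, gauge and spanner are at the same top-view pixels as before, and the hand is clear. Handing in.

```bash
python3 -c "
from workcell import env
print(env.job_done())"
```

```text
the job is handed in; nothing more can be done
None
```

The job is handed in: the valve stem is at the bottom of the wheel and points up at the hub, about 1° off. `job_done()` gives no verdict, so this rests on my own checks.

- **How it was done:** The move rows can't tilt the tool. I pushed the arm repeatedly against its reach limit well above the wheel, which left the fingers tilted about 32° forward. With the fingers closed, I then pushed two yellow spokes one after the other from the top round to the left. The wheel turned about 127° counter-clockwise as seen from the robot.
- **Valve angle:** After withdrawing, the spoke fit gave −1.0° in the wrist view and −1.5° in the scene view; the limit is 8°. The reading was the same just before and after the hand came away, so the wheel was standing still.
- **Forces:** The force readings at the end of each pushing move stayed under about 6 N. I saw no tyre contact and no gripping.
- **Bystanders:** The can, gauge and spanner sit at the same pixels in the top picture as at the start. I checked this by eye only.
- **What disagreed:** The closed fingertips are narrower than I assumed, so the first push lagged by about 9°. I corrected the plan from the picture. The wheel model is good to about 2–3 mm in position.
- **Time:** About 15.7 s of the 58 s allowed.

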